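# Present the coded test tile to the tile reader

## Robot

A 6-joint arm with a two-finger parallel gripper is mounted at the origin on the work surface; the furniture and walls round the work are solid. World frame = base frame: x ahead of the robot, y to its left, z up, the work surface at z = 0. Lengths are in m, angles in rad, forces in N, time in s.
With the tool pointing down it reaches from about 0.3 to 0.85 m from the base axis. Payload 4.2 kg.
Tool frame: the origin (TCP) lies at the very end of the fingers, on their centre line; the grasp point (between the pads) lies 19 mm behind it; z points along the fingers, y is the line along which they close (so a half turn about z gives the same grasp; the last joint's range is limited). The gripper opens to 91 mm and grips with 3 to 60 N. Pads are 32 mm wide; open, the fingers measure 118 mm over their backs; the gripper's body (76 mm by 178 mm) begins 60 mm behind the grasp point.
Start: joints at [1.108, 0.32, 1.565, -0, 1.257, -0.02], TCP at [0.246, 0.52, 0.214] pointing down, gripper open.
Joint ranges: [-3.11, 3.11], [-0.84, 2.01], [0.21, 2.61], [-1.34, 4.49], [0.05, 2.63], [-2.56, 2.56]. Speed limits (rad/s): [2.57, 2.57, 3.14, 3.14, 3.14, 3.14].

## Interface

Orientations are given as [roll, pitch, yaw] about the fixed x, y, z axes, in that order (R = Rz(yaw) Ry(pitch) Rx(roll)).
In Python, from workcell import monitor, eyes, bot gives the robot as it stands. The module is installed in compiled form; this text tells all that it offers.
- The arm moves only by the tool arm_command, never from a script. Its argument "rows" is a list that holds one entry, the list of rows, each a list of 7 numbers: the turn, a rotation vector about the tool's x, y, z in degrees, then the shift along the tool's x, y, z in units of 30 mm (1.0 is 30 mm), then the finger opening in mm, from 0 to 91.2. In form: [[[rx, ry, rz, x, y, z, gripper], ...]]. A call has 1 to 5 rows; each row shifts and turns the commanded pose from where the row before left it, along the tool's axes as they then stand; what a row does not reach is not made up. A row lasts 1/10 s, in which the tool goes at most 50 mm and 8.59 degrees, less where a joint would pass 70% of its speed; a pose out of reach is approached as far as the arm can. A call is refused whole if a number of a shift passes 1 or a number of a turn 8.59, either way. A call with a gripper value outside its range is refused whole. The fingers move at their own pace and stop on an object; "newtons" is the grip in N (left out, the last holds). Time passes only in rows, so rows that do not move let the fingers close. It gives the time, the measured TCP pose, the force, the opening and the grip force at its end, in the units of the state.
- monitor.get_obs(): the state, without advancing time (a new reading comes with each control period).
- eyes.read_camera(name): name is "side" or "top"; returns a dict with "image" (400x640x3 uint8, blue, green, red), "depth" (400x640 float32, m along the optical axis (not along the pixel's ray), 0 where there is no reading), "camera_matrix" (3x3 intrinsics, pixels), "R" (3x3) and "t" (3): a world point X has camera coordinates R X + t. Camera axes: x right, y down, z forward; pixel columns grow to the right and rows downward; lengths in m; the calibration is good to about 2 mm. A picture is of the moment at which its call begins.
- bot.close_job(): hands the job in; it is judged then, once.
The state is a dict: "time_s": time; "joint_pos": joint angles; "joint_vel": joint speeds; "tau": joint torques, N m; "eef_pos": TCP position; "ee_rot": TCP orientation; "ft_force": force on the tool from outside, world axes, zero at the start; "wrist_torque": the same for the moment, N m; "grip_width": finger opening in m; "finger_force": force on a finger pad.
Only numpy, scipy, OpenCV 4.12 (cv2) and the standard library are available. Lean on these libraries where they do the work, as an engineer would, in place of code of your own. Each camera call takes 0.05 s, during which the arm holds its last target. There are 200 camera calls.

## Task

Slide the tile reader's dust gate fully open, then pick up the coded test tile from the kiln shelf - the only one with a small notch cut from a corner, which marks its coded end - and push that end into the reader's throat, code upward, until it is fully home against the sprung contact pin. Finish while still gripping the tile and holding it home (the pin would push it back out); leave the other two tiles where they lie.

Things in the scene. Friction and masses are not known exactly. Their poses are not given: they have to be found in the camera images.
- coded_tile: Fired clay tile 100 x 40 x 8 mm, 85 g, glazed middle, bare ends, flat on the kiln shelf, code up, at any yaw. Origin: centre of underside; x runs along it to the coded end, z up out of the coded face (dark dots). Square notch, 13 mm (x) by 12 mm (y), in the +x +y corner. Grip across the 40 mm, 22 mm from the un-notched end, so that the fingers stay out of the throat.
- coded_tile_end (a point): Middle of the coded tile's notched end face (tile x = 50 mm), at half thickness. Axes as the tile's.
- blank_tile_a: Blank tile, the same 100 x 40 x 8 mm tile without notch or dots, also on the kiln shelf. Origin: centre of underside, x along its length.
- blank_tile_b: Second blank tile, the same as the other.
- kiln_shelf: Fixed dark grey slab 250 (x) x 270 (y) x 15 mm that the three tiles lie on. Origin: centre of the underside.
- tile_reader: Fixed grey instrument: x -20 to 85, y -108 to 48, top z 82 mm. Origin on the table under the throat's centre line. Throat opens to -x; tile x, y along reader x, y. Mouth 55 wide at x -20, narrowing to 43 wide, 13 high (z 45 to 58) from x 0 to the end wall at x 30. Key block in the far +y corner (x 19 to 30, y from 11) that only the notch clears; else the tile stops 11 mm short. Glass window above.
- reader_mouth (a point): Point before the throat's mouth, at the gate's front: reader x = -27 mm, y = 0, z = 49 mm. Axes as the reader's.
- reader_home (a point): Where the middle of the tile's coded end belongs when home: reader x = 30 mm, y = 0, z = 49 mm (underside on the throat floor; up to 5 mm higher is free too). Axes as the reader's.
- dust_gate (a joint): Dust gate across the throat, in m: 0 closed, 0.060 fully open (stop). It slides toward the reader's -y (right, seen from the robot) with about 1.2 N of friction and stays where left; the throat is clear from about 0.053. Starts shut or nearly so.
- gate_grip (a point): On the gate's black grip fin, which stands up from the gate: 19 mm (reader x) by 12 mm (reader y), from the flange at z = 85 mm to its top at z = 110 mm; this point is on its centre line at z = 100 mm. Pinch it across the 12 mm or push it. Moves with the gate.
- contact_pin (a joint): Sprung pin in the throat's end wall, in m: 0 = out (tip at reader x 22, y -7, z 51 mm); the tile's end pushes it in along +x, 0.008 with the tile against the end wall. Spring 2.7 N at 0, 6.3 N at 0.008.

How it is judged:
By the outcome, as a careful person would: the job done as asked, in the order asked, and still so for the second after the job is handed in, while the arm keeps its last pose, push and grip.
It also fails if it takes over 58 s, if anything falls off the work surface, if the arm or the gripper's body presses on something with over 40 N, if the wrist force passes 120 N, or if a joint passes its speed limit or range.

## Working session

There is one attempt and no reset: what is moved stays moved. The work goes in short steps, Python scripts to look and compute and a tool call to move; the robot and the scene stay as the last step left them, time stands still between calls to the robot, and variables do not carry over. Pictures are saved under pics/ and viewed, at most 10 in all, crops included, and the job is handed in when it is done.

Besides the shell and the picture viewer there is one more tool, called as name(argument=value, ...) on one line, values as JSON. arm_command: Moves the arm, as the interface text tells. Its arguments: {"type":"object","properties":{"rows":{"type":"array","items":{"type":"array","items":{"type":"array","items":{"type":"number"}}}},"newtons":{"type":"number"}},"required":["rows"]}

```bash
mkdir -p pics
cat > h.py <<'E'
import numpy as np, cv2
from workcell import monitor, eyes, bot
def cam(n):
    c=eyes.read_camera(n); return c
def pts(c):
    K=c["camera_matrix"];d=c["depth"];v,u=np.mgrid[:400,:640]
    P=np.stack([(u-K[0,2])/K[0,0]*d,(v-K[1,2])/K[1,1]*d,d],-1)
    return (P-c["t"])@c["R"]   # R^T (P-t)
def ray(c,u,v,z):
    K=c["camera_matrix"];o=-c["R"].T@c["t"];r=c["R"].T@np.array([(u-K[0,2])/K[0,0],(v-K[1,2])/K[1,1],1.])
    return o+r*(z-o[2])/r[2]
E
python3 - <<'E'
from h import *
for n in("top","side"):
    c=cam(n);cv2.imwrite(f"pics/{n}0.png",c["image"]);print(n,(-c["R"].T@c["t"]).round(3),c["R"].round(2).tolist(),c["camera_matrix"][0,0])
o=monitor.get_obs();print({k:np.round(v,3) for k,v in o.items()})
E
```

```text
top [0.478 0.012 1.32 ] [[0.0, -1.0, -0.01], [-1.0, -0.0, -0.07], [0.07, 0.01, -1.0]] 518.0920794012362
side [ 0.535 -0.649  0.624] [[1.0, -0.01, -0.0], [-0.01, -0.62, -0.79], [0.01, 0.79, -0.62]] 419.58005212670287
{'time_s': np.float64(0.1), 'joint_pos': array([ 1.108,  0.32 ,  1.566,  0.   ,  1.257, -0.02 ]), 'joint_vel': array([ 0.   , -0.   , -0.005,  0.   ,  0.   ,  0.   ]), 'tau': array([ 1.0000e-03, -4.1333e+01, -2.3251e+01,  7.3000e-02,  4.2000e-02,
       -0.0000e+00]), 'eef_pos': array([0.246, 0.519, 0.213]), 'ee_rot': array([-3.14 , -0.   ,  2.699]), 'ft_force': array([ 0.667, -0.129,  0.391]), 'wrist_torque': array([-0.016,  0.02 , -0.024]), 'finger_force': np.float64(0.0), 'grip_width': np.float64(0.091)}
```

View pics/top0.png

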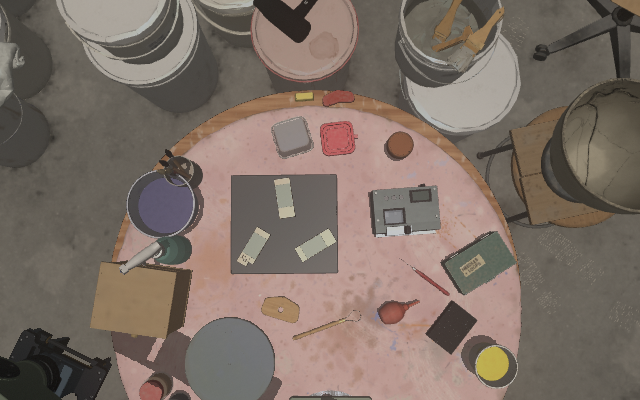

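View pics/side0.png

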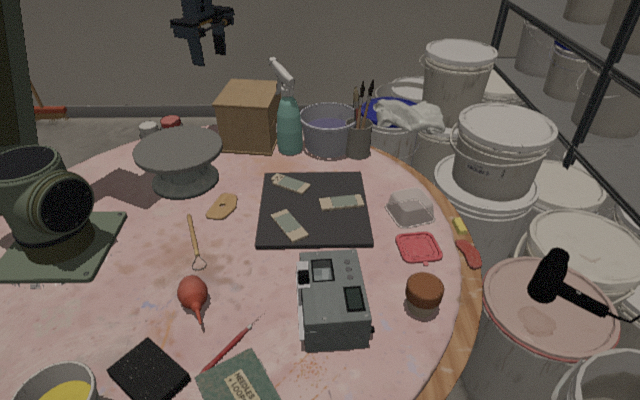

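The top picture shows the three tiles at about (285,198), (253,246) and (315,245), and the reader at (404,210). Dots are visible near (244,262). I'll crop in on both.

Run:
```python
import cv2,numpy as np
t=cv2.imread("pics/top0.png");s=cv2.imread("pics/side0.png")
a=cv2.resize(t[215:275,230:290],(400,400),interpolation=cv2.INTER_CUBIC)
b=cv2.resize(t[175:250,360:450],None,fx=4.4,fy=4.4,interpolation=cv2.INTER_CUBIC)[:330]
c=cv2.resize(s[240:350,280:390],(396,396),interpolation=cv2.INTER_CUBIC)
im=np.zeros((400,800,3),np.uint8);im[:,:400]=a;im[:b.shape[0],400:400+b.shape[1]]=b[:, :400]
cv2.imwrite("pics/crop.png",im);cv2.imwrite("pics/crop2.png",c)
```

```text
(no output)
```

View pics/crop.png

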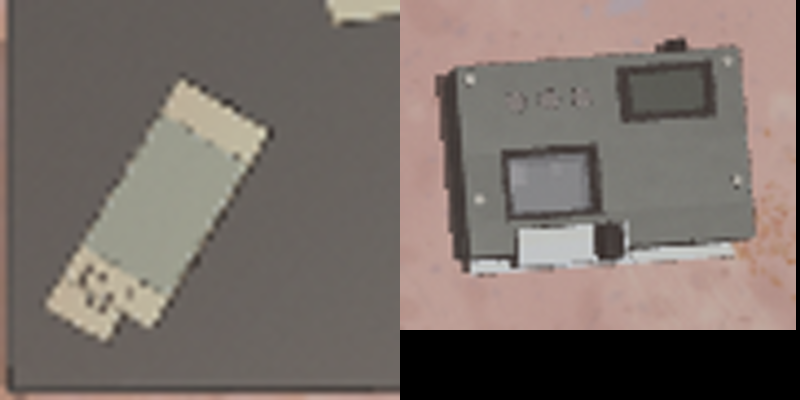

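View pics/crop2.png

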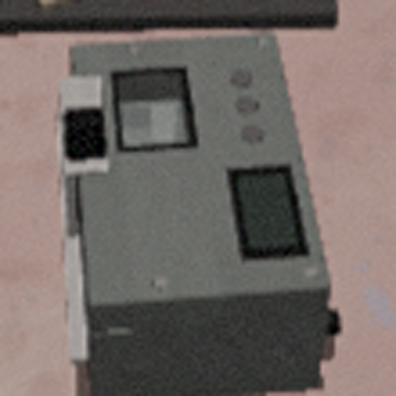

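The crops show the notch at the tile's lower-right corner, near crop (120,325), and the coded end pointing to the lower left. The gate's black fin is at crop (608,240), which is about top pixel (407,229). The reader's top face has corners near crop (460,68), (738,45), (755,237) and (465,262).

```bash
cat > meas.py <<'E'
from h import *
def tile(c):
    im=c["image"].astype(int);m=((im.min(2)>110)).astype(np.uint8);m[:215]=0;m[275:]=0;m[:,:232]=0;m[:,290:]=0
    cs,_=cv2.findContours(m,0,1);k=max(cs,key=cv2.contourArea)
    return k
E
python3 - <<'E'
from meas import *
c=cam("top");P=pts(c)
k=tile(c)
W=np.array([ray(c,u,v,.023)[:2] for u,v in k[:,0]]);r=cv2.minAreaRect((W*1000).astype(np.float32));print("tile",r,cv2.boxPoints(r).round(1).tolist())
print("tile depth z",np.median(P[235:255,250:256,2]), "shelf",np.median(P[260:268,290:310,2]))
for n in("top","side"):
    c=cam(n);P=pts(c);x,y,z=P[...,0],P[...,1],P[...,2]
    R=(x>.4)&(x<.65)&(y>-.35)&(y<-.08)
    for lo,hi in((.075,.0835),(.09,.12)):
        q=P[R&(z>lo)&(z<hi)];rr=cv2.minAreaRect((q[:,:2]*1000).astype(np.float32))
        print(n,lo,len(q),np.median(q,0).round(4),rr,cv2.boxPoints(rr).round(1).tolist(),q.max(0).round(4),q.min(0).round(4))
# reader top colour contour
c=cam("top");im=c["image"].astype(int);sat=im.max(2)-im.min(2)
m=((sat<18)&(im.max(2)<140)&(im.min(2)>60)).astype(np.uint8);m[:180]=0;m[240:]=0;m[:,:365]=0;m[:,445:]=0
cs,_=cv2.findContours(m,0,1);k=max(cs,key=cv2.contourArea)
W=np.array([ray(c,u,v,.082)[:2] for u,v in k[:,0]]);r=cv2.minAreaRect((W*1000).astype(np.float32));print("reader",r,cv2.boxPoints(r).round(1).tolist())
m=(im.max(2)<45).astype(np.uint8);m[:222]=0;m[240:]=0;m[:,:395]=0;m[:,420:]=0
v,u=np.nonzero(m);print("fin px",u.min(),u.max(),v.min(),v.max(),len(u),ray(c,u.mean(),v.mean(),.105))
E
```

```text
tile ((471.41156005859375, 194.31300354003906), (38.817691802978516, 98.59815216064453), 59.437255859375) [[419.1000061035156, 202.6999969482422], [504.0, 152.5], [523.7000122070312, 186.0], [438.79998779296875, 236.10000610351562]]
tile depth z 0.023900558800967572 shelf 0.015599130408531706
top 0.075 1427 [ 0.5688 -0.1869  0.0816] ((560.559326171875, -180.01104736328125), (111.5456771850586, 156.85240173339844), 4.1800312995910645) [[499.20001220703125, -105.9000015258789], [510.70001220703125, -262.29998779296875], [621.9000244140625, -254.1999969482422], [610.5, -97.69999694824219]] [ 0.62   -0.0985  0.0835] [ 0.5018 -0.2616  0.0751]
top 0.09 66 [ 0.5153 -0.1773  0.1087] ((550.1102905273438, -186.4666748046875), (86.80318450927734, 117.05017852783203), 7.9069437980651855) [[499.1000061035156, -134.5], [515.2000122070312, -250.39999389648438], [601.2000122070312, -238.5], [585.0, -122.5]] [ 0.5968 -0.1328  0.1151] [ 0.5059 -0.2464  0.0901]
side 0.075 3963 [ 0.5686 -0.2011  0.0817] ((560.867919921875, -180.41128540039062), (111.46041870117188, 157.40428161621094), 4.460004329681396
[... 299 characters left out ...]
8, 13.786603927612305), 2.626915454864502) [[505.0, -173.6999969482422], [505.6000061035156, -187.5], [524.0999755859375, -186.6999969482422], [523.5, -172.89999389648438]] [ 0.5237 -0.1735  0.1114] [ 0.5052 -0.1874  0.0906]
reader ((560.4810180664062, -177.99740600585938), (110.60712432861328, 158.67056274414062), 4.449944972991943) [[499.20001220703125, -103.19999694824219], [511.5, -261.3999938964844], [621.7999877929688, -252.8000030517578], [609.5, -94.5999984741211]]Traceback (most recent call last):
  File "<stdin>", line 18, in <module>
    return umr_minimum(a, axis, None, out, keepdims, initial, where)
ValueError: zero-size array to reduction operation minimum which has no identity
```

Run:
```python
from h import *
Q=[]
for n in("top","side"):
    c=cam(n);P=pts(c)[c["depth"]>0].reshape(-1,3);Q.append(P)
Q=np.vstack(Q)
for X in np.arange(.15,.7,.1):
    print("x%.2f"%X,[ "%.2f:%.3f"%(Y,np.percentile(q,98)) for Y in np.arange(-.35,.6,.1) for q in [Q[(abs(Q[:,0]-X)<.05)&(abs(Q[:,1]-Y)<.05)&(Q[:,2]<.45),2]] if len(q)>5])
yaw=np.radians(184.45);tx=np.array([np.cos(yaw),np.sin(yaw)]);ty=np.array([np.sin(yaw),-np.cos(yaw)])
d=np.array([514.5,-180.2])-np.array([246,519.5]);print("tool shift to fin",d@tx,d@ty)
```

```text
x0.15 ['-0.35:0.105', '-0.25:0.005', '-0.15:0.005', '-0.05:0.012', '0.05:0.130', '0.15:0.108', '0.25:0.109', '0.35:0.108', '0.45:0.336', '0.55:0.005']
x0.25 ['-0.35:0.104', '-0.25:0.025', '-0.15:0.044', '-0.05:0.008', '0.05:0.010', '0.15:0.108', '0.25:0.109', '0.35:0.152', '0.45:0.439', '0.55:0.439']
x0.35 ['-0.35:0.049', '-0.25:0.024', '-0.15:0.051', '-0.05:0.006', '0.05:0.009', '0.15:0.013', '0.25:0.105', '0.35:0.153', '0.45:0.154', '0.55:0.336']
x0.45 ['-0.35:0.051', '-0.25:0.047', '-0.15:0.005', '-0.05:0.020', '0.05:0.027', '0.15:0.026', '0.25:0.026', '0.35:0.225', '0.45:0.247', '0.55:0.154']
x0.55 ['-0.35:0.007', '-0.25:0.085', '-0.15:0.108', '-0.05:0.021', '0.05:0.024', '0.15:0.027', '0.25:0.020', '0.35:0.100', '0.45:0.100', '0.55:0.003']
x0.65 ['-0.35:0.005', '-0.25:0.084', '-0.15:0.084', '-0.05:0.017', '0.05:0.020', '0.15:0.026', '0.25:0.019', '0.35:0.199', '0.45:0.101']
tool shift to fin -213.40149866684467 -718.4233712559362
```

arm_command(rows=[[[0, 0, -7.5, 0, 0, 0, 60], [0, 0, -7.5, 0, 0, 0, 60], [0, 0, -7.5, 0, 0, 0, 60], [0, 0, -7.4, 0, 0, 0, 60], [0, 0, 0, 0, -1, 0, 60]]])

```text
time_s: 0.9
eef_pos: [0.2489, 0.4919, 0.2136]
ee_rot: [3.14, 0.001, -3.059]
ft_force: [0.3, -0.8, -0.6]
grip_width: 0.0602
finger_force: 0.0
```

arm_command(rows=[[[0, 0, 0, 0, -1, 0, 60], [0, 0, 0, 0, -1, 0, 60], [0, 0, 0, 0, -1, 0, 60], [0, 0, 0, 0, -1, 0, 60], [0, 0, 0, 0, -1, 0, 60]]])

```text
time_s: 1.4
eef_pos: [0.2605, 0.339, 0.214]
ee_rot: [3.141, 0.0, -3.062]
ft_force: [0.0, -0.2, 0.1]
grip_width: 0.0597
finger_force: 0.0
```

arm_command(rows=[[[0, 0, 0, 0, -1, 0, 60], [0, 0, 0, 0, -1, 0, 60], [0, 0, 0, -1, -1, 0, 60], [0, 0, 0, -1, -1, 0, 60], [0, 0, 0, -1, -1, 0, 60]]])

```text
time_s: 1.9
eef_pos: [0.3631, 0.1966, 0.2144]
ee_rot: [3.141, 0.001, -3.062]
ft_force: [0.6, 0.3, 0.6]
grip_width: 0.0604
finger_force: 0.0
```

arm_command(rows=[[[0, 0, 0, -1, -1, 0, 60], [0, 0, 0, -1, -1, 0, 60], [0, 0, 0, -1, -1, 0, 60], [0, 0, 0, -1, -1, 0, 60], [0, 0, 0, 0, -1, 0, 60]]])

```text
time_s: 2.4
eef_pos: [0.4972, 0.0562, 0.2137]
ee_rot: [-3.142, 0.003, -3.063]
ft_force: [-0.5, -0.3, -0.2]
grip_width: 0.0598
finger_force: 0.0
```

arm_command(rows=[[[0, 0, 0, 0, -1, 0, 60], [0, 0, 0, 0, -1, 0, 60], [0, 0, 0, 0, -1, 0, 60], [0, 0, 0, 0, -1, 0, 60], [0, 0, 0, 0, -1, 0, 60]]])

```text
time_s: 2.9
eef_pos: [0.5054, -0.0931, 0.214]
ee_rot: [3.142, 0.0, -3.063]
ft_force: [-0.4, 0.7, 0.4]
grip_width: 0.0601
finger_force: 0.0
```

arm_command(rows=[[[0, 0, 0, -0.08, -1, 0, 60], [0, 0, 0, 0, -1, 0, 60], [0, 0, 0, 0, -0.92, 1, 60], [0, 0, 0, 0, 0, 1, 60], [0, 0, 0, 0, 0, 1, 60]]])

```text
time_s: 3.4
eef_pos: [0.5149, -0.1801, 0.123]
ee_rot: [-3.141, 0.001, -3.064]
ft_force: [0.1, 0.2, 0.1]
grip_width: 0.0601
finger_force: 0.0
```

arm_command(rows=[[[0, 0, 0, 0, 0, 0.7, 60], [0, 0, 0, 0, 0, 0.35, 60], [0, 0, 0, 0, 0, 0, 60], [0, 0, 0, 0, 0, 0, 30], [0, 0, 0, 0, 0, 0, 5]]], newtons=15)

```text
time_s: 3.9
eef_pos: [0.5158, -0.1793, 0.0938]
ee_rot: [-3.14, 0.003, -3.062]
ft_force: [0.2, 0.1, 0.0]
grip_width: 0.0466
finger_force: 0.0
```

arm_command(rows=[[[0, 0, 0, 0, 0, 0, 5], [0, 0, 0, 0, 0, 0, 5], [0, 0, 0, 0, 0, 0, 5], [0, 0, 0, 0, 0, 0, 5]]])

```text
time_s: 4.3
eef_pos: [0.5149, -0.179, 0.0926]
ee_rot: [-3.142, 0.0, -3.062]
ft_force: [-0.5, -0.6, -0.4]
grip_width: 0.0145
finger_force: 0.0
```

Pinched soon; closing out, then slide 60+ mm along −y slowly near the stop.

arm_command(rows=[[[0, 0, 0, 0, 0, 0, 5], [0, 0, 0, 0, 0, 0, 5], [0, 0, 0, 0, 0, 0, 5]]])

```text
time_s: 4.6
eef_pos: [0.5149, -0.1791, 0.0926]
ee_rot: [-3.141, 0.0, -3.063]
ft_force: [0.8, -0.4, 1.5]
grip_width: 0.012
finger_force: 15.0
```

arm_command(rows=[[[0, 0, 0, 0, -0.4, 0, 5], [0, 0, 0, 0, -0.4, 0, 5], [0, 0, 0, 0, -0.4, 0, 5], [0, 0, 0, 0, -0.4, 0, 5]]])

```text
time_s: 5.0
eef_pos: [0.5185, -0.2282, 0.0926]
ee_rot: [3.141, -0.0, -3.063]
ft_force: [-1.1, 1.8, 4.0]
grip_width: 0.0117
finger_force: 15.0
```

arm_command(rows=[[[0, 0, 0, 0, -0.1, 0, 5], [0, 0, 0, 0, -0.1, 0, 5], [0, 0, 0, 0, -0.1, 0, 5]]])

```text
time_s: 5.3
eef_pos: [0.5187, -0.2319, 0.0924]
ee_rot: [3.132, -0.001, -3.066]
ft_force: [0.5, 19.7, 8.8]
grip_width: 0.0117
finger_force: 15.0
```

arm_command(rows=[[[0, 0, 0, 0, 0.15, 0, 5], [0, 0, 0, 0, 0, 0, 40], [0, 0, 0, 0, 0, 0, 50], [0, 0, 0, 0, 0, -0.5, 50], [0, 0, 0, 0, 0, -1, 60]]])

```text
time_s: 5.8
eef_pos: [0.5174, -0.2311, 0.1353]
ee_rot: [3.139, -0.005, -3.063]
ft_force: [0.5, 0.6, -0.4]
grip_width: 0.0412
finger_force: 0.0
```

arm_command(rows=[[[0, 0, 0, 0, 1, -1, 60], [0, 0, 0, 0, 1, -1, 60], [0, 0, 0, 0, 1, 0, 60], [0, 0, 0, 0, 1, 0, 60], [0, 0, 0, 0, 1, 0, 60]]])

```text
time_s: 6.3
eef_pos: [0.5072, -0.0812, 0.1975]
ee_rot: [-3.141, 0.001, -3.063]
ft_force: [0.3, -0.1, -1.1]
grip_width: 0.0599
finger_force: 0.0
```

arm_command(rows=[[[0, 0, 6, 0, 1, 0, 60], [0, 0, 7, 0, 1, 0, 60], [0, 0, 7, 0, 1, 0, 60], [0, 0, 7, 0, 1, 0, 60], [0, 0, 8, 0, 1, 0, 60]]])

```text
time_s: 6.8
eef_pos: [0.5295, 0.0653, 0.1973]
ee_rot: [-3.141, 0.0, 2.604]
ft_force: [0.6, -0.9, 0.4]
grip_width: 0.0602
finger_force: 0.0
```

Run:
```python
from h import *
import json
c=cam("top");s=cam("side")
a=cv2.resize(c["image"][175:250,360:450],(450,375),interpolation=cv2.INTER_CUBIC)
b=cv2.resize(s["image"][240:350,280:390],(350,375),interpolation=cv2.INTER_CUBIC)
cv2.imwrite("pics/gate.png",np.hstack([a,b]))
P=pts(s);x,y,z=P[...,0],P[...,1],P[...,2]
q=P[(x>.49)&(x<.55)&(y>-.27)&(y<-.1)&(z>.09)&(z<.115)];print(len(q),q.min(0).round(4),q.max(0).round(4))
E=np.array([[.997,.0776],[-.0776,.997]])
r=((np.array([(q[:,0].min()+q[:,0].max())/2,(q[:,1].min()+q[:,1].max())/2])*1000-[529.3,-152.6])@E.T);print("fin in reader",r)
o=monitor.get_obs();print(o["eef_pos"],np.degrees(o["ee_rot"]),o["joint_pos"].round(2))
```

```text
162 [ 0.5098 -0.2384  0.0901] [ 0.5271 -0.2241  0.1115]
fin in reader [-16.93738581 -77.53577491]
[0.53082012 0.06682919 0.19705471] [1.79912810e+02 3.05408217e-02 1.49623709e+02] [ 0.1   0.27  1.68  0.    1.19 -0.94]
```

View pics/gate.png

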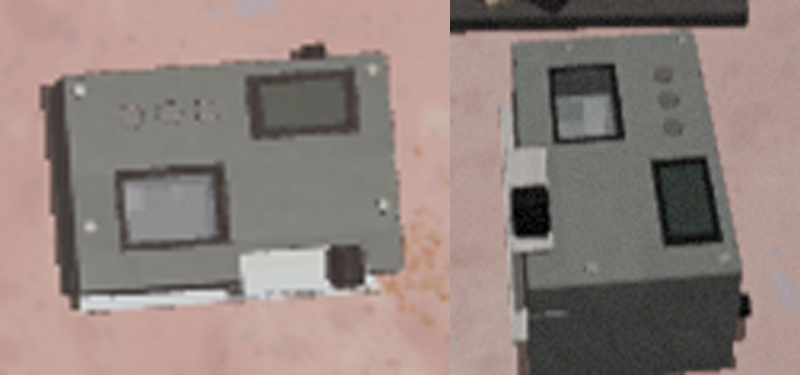

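The fin now sits at the right end of the reader front, at left-half pixel (345,265). The slide ended against a hard stop of 20 N after about 52 mm, so the gate is open. Next I pick up the tile, gripping at about (0.4955, 0.180).

arm_command(rows=[[[0, 0, 0, 1, 0.9, 0, 60], [0, 0, 0, 1, 0.9, 0, 60], [0, 0, 0, 0.93, 0.86, 1, 60], [0, 0, 0, 0, 0, 1, 60], [0, 0, 0, 0, 0, 1, 60]]])

```text
time_s: 7.4
eef_pos: [0.4939, 0.178, 0.1065]
ee_rot: [3.141, 0.001, 2.613]
ft_force: [-0.5, 0.7, 0.0]
grip_width: 0.0598
finger_force: 0.0
```

arm_command(rows=[[[0, 0, 0, 0, 0, 1, 60], [0, 0, 0, 0, 0, 0.8, 60], [0, 0, 0, 0, 0, 0, 60]]])

```text
time_s: 7.7
eef_pos: [0.4917, 0.176, 0.0504]
ee_rot: [-3.136, -0.005, 2.611]
ft_force: [-0.9, 0.5, 0.4]
grip_width: 0.0601
finger_force: 0.0
```

Run:
```python
from h import *
o=monitor.get_obs();p=o["eef_pos"];print(p,np.degrees(o["ee_rot"]),o["ft_force"])
c=cam("side");P=pts(c)
q=P[(abs(P[...,0]-.48)<.1)&(abs(P[...,1]-.19)<.06)&(P[...,2]<.04)&(c["depth"]>0)]
print(np.percentile(q[:,2],[5,25,50,75,95]))
cv2.imwrite("pics/pre.png",cv2.resize(c["image"][130:250,250:380],(650,600),interpolation=cv2.INTER_CUBIC))
```

```text
[0.49170345 0.17602196 0.05036876] [-179.6593925    -0.26499496  149.57654581] [-0.9429121   0.50663113  0.35320557]
[-0.00067414  0.01353084  0.01473237  0.01595331  0.02327408]
```

View pics/pre.png

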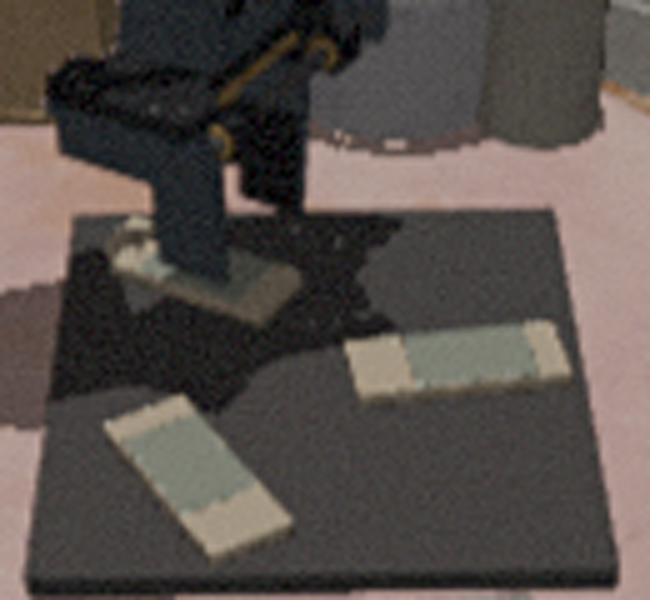

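The open fingers straddle the coded tile, at about (205,250) in the crop, and are slightly off to one side. I'll correct that while descending.

arm_command(rows=[[[0, 0, 0, -0.04, 0.18, 0.5, 60], [0, 0, 0, 0, 0, 0.4, 60], [0, 0, 0, 0, 0, 0.1, 60], [0, 0, 0, 0, 0, 0, 60]]])

```text
time_s: 8.15
eef_pos: [0.4978, 0.1815, 0.0236]
ee_rot: [-3.141, -0.0, 2.61]
ft_force: [-0.4, 0.9, -0.2]
grip_width: 0.0599
finger_force: 0.0
```

arm_command(rows=[[[0, 0, 0, 0, 0, 0, 60]]])

```text
time_s: 8.25
eef_pos: [0.4982, 0.1818, 0.0241]
ee_rot: [3.141, 0.001, 2.61]
ft_force: [0.7, 0.5, 0.5]
grip_width: 0.06
finger_force: 0.0
```

arm_command(rows=[[[0, 0, 0, 0.05, -0.09, 0.12, 60], [0, 0, 0, 0, 0, 0.1, 60], [0, 0, 0, 0, 0, 0, 60], [0, 0, 0, 0, 0, 0, 40], [0, 0, 0, 0, 0, 0, 30]]], newtons=35)

```text
time_s: 8.75
eef_pos: [0.4953, 0.1803, 0.0169]
ee_rot: [3.141, 0.0, 2.61]
ft_force: [0.0, 0.1, -0.8]
grip_width: 0.0472
finger_force: 0.0
```

arm_command(rows=[[[0, 0, 0, 0, 0, 0, 30], [0, 0, 0, 0, 0, 0, 30], [0, 0, 0, 0, 0, 0, 30]]])

```text
time_s: 9.05
eef_pos: [0.4953, 0.1803, 0.017]
ee_rot: [3.141, 0.0, 2.61]
ft_force: [-0.3, 0.2, 1.0]
grip_width: 0.0395
finger_force: 35.0
```

arm_command(rows=[[[0, 0, 0, 0, 0, -0.3, 30], [0, 0, 0, 0, 0, -0.6, 30], [0, 0, 0, 0, 0, -0.8, 30], [0, 0, 0, 0, 0, -0.9, 30], [0, 0, 0, 0, 0, -0.9, 30]]])

```text
time_s: 9.55
eef_pos: [0.4949, 0.1801, 0.1233]
ee_rot: [-3.142, -0.0, 2.61]
ft_force: [-0.6, -0.7, -0.8]
grip_width: 0.0396
finger_force: 35.0
```

arm_command(rows=[[[0, 0, 5.1, 0, 0, 0, 30], [0, 0, 8, 0, 0, 0, 30], [0, 0, 8, 0, 0, 0, 30], [0, 0, 8, 0, 0, 0, 30], [0, 0, 8, 0, 0, 0, 30]]])

```text
time_s: 10.05
eef_pos: [0.495, 0.1801, 0.1224]
ee_rot: [3.141, -0.0, 1.957]
ft_force: [-0.6, -0.2, -0.9]
grip_width: 0.0399
finger_force: 35.0
```

arm_command(rows=[[[0, 0, 8, 0, 0, 0, 30], [0, 0, 8, 0, 0, 0, 30], [0, 0, 8, 0, 0, 0, 30], [0, 0, 8, 0, 0, 0, 30], [0, 0, 8, 0, 0, 0, 30]]])

```text
time_s: 10.55
eef_pos: [0.495, 0.1801, 0.1223]
ee_rot: [-3.142, -0.0, 1.258]
ft_force: [-0.1, 0.3, -1.5]
grip_width: 0.0397
finger_force: 35.0
```

arm_command(rows=[[[0, 0, 8, 0, 0, 0, 30], [0, 0, 8, 0, 0, 0, 30], [0, 0, 8, 0, 0, 0, 30], [0, 0, 8, 0, 0, 0, 30], [0, 0, 8, 0, 0, 0, 30]]])

```text
time_s: 11.05
eef_pos: [0.4949, 0.1801, 0.1223]
ee_rot: [-3.142, 0.0, 0.56]
ft_force: [-0.8, -0.5, -0.4]
grip_width: 0.0396
finger_force: 35.0
```

arm_command(rows=[[[0, 0, 8, 0, 0, 0, 30], [0, 0, 8, 0, 0, 0, 30], [0, 0, 8, 0, 0, 0, 30], [0, 0, 4, 0, 0, 0, 30], [0, 0, 0, 0, 0, 0, 30]]])

```text
time_s: 11.55
eef_pos: [0.495, 0.1801, 0.1222]
ee_rot: [-3.141, 0.0, 0.077]
ft_force: [0.3, 0.3, -1.0]
grip_width: 0.0393
finger_force: 35.0
```

arm_command(rows=[[[0, 0, 0, -0.3, 0.5, 0, 30], [0, 0, 0, -0.4, 1, 0, 30], [0, 0, 0, -0.4, 1, 0, 30], [0, 0, 0, -0.4, 1, 0, 30], [0, 0, 0, -0.4, 1, 0, 30]]])

```text
time_s: 12.05
eef_pos: [0.4473, 0.0395, 0.122]
ee_rot: [3.141, 0.001, 0.079]
ft_force: [-0.4, -0.8, -0.1]
grip_width: 0.0396
finger_force: 35.0
```

arm_command(rows=[[[0, 0, 0, -0.4, 1, 0, 30], [0, 0, 0, -0.4, 1, 0, 30], [0, 0, 0, -0.4, 1, 0, 30], [0, 0, 0, -0.4, 1, 0, 30], [0, 0, 0, -0.3, 1, 0, 30]]])

```text
time_s: 12.55
eef_pos: [0.4016, -0.1141, 0.122]
ee_rot: [-3.142, 0.001, 0.079]
ft_force: [0.2, 0.1, -1.6]
grip_width: 0.0394
finger_force: 35.0
```

arm_command(rows=[[[0, 0, 0, 0, 0.65, 0, 30], [0, 0, 0, 0, 0, 0, 30], [0, 0, 0, 0, 0, 0, 30], [0, 0, 0, 0, 0, 0, 30]]])

```text
time_s: 12.95
eef_pos: [0.4045, -0.1315, 0.1218]
ee_rot: [-3.141, 0.001, 0.078]
ft_force: [0.2, -0.3, -1.1]
grip_width: 0.0398
finger_force: 35.0
```

arm_command(rows=[[[0, 0, 0, 0, 0.8, 0.4, 30], [0, 0, 0, 0, 0.22, 1, 30], [0, 0, 0, 0, 0, 0.8, 30], [0, 0, 0, 0, 0, 0.2, 30], [0, 0, 0, 0, 0, 0, 30]]])

```text
time_s: 13.45
eef_pos: [0.4069, -0.1617, 0.0493]
ee_rot: [-3.14, 0.002, 0.079]
ft_force: [-0.9, 0.3, -1.0]
grip_width: 0.0399
finger_force: 35.0
```

arm_command(rows=[[[0, 0, 0, 0, 0, 0, 30], [0, 0, 0, 0, 0, 0, 30]]])

```text
time_s: 13.65
eef_pos: [0.4084, -0.1628, 0.051]
ee_rot: [3.14, -0.002, 0.078]
ft_force: [-0.3, -0.2, -1.4]
grip_width: 0.0396
finger_force: 35.0
```

Run:
```python
from h import *
c=cam("top");s=cam("side")
a=cv2.resize(c["image"][175:285,355:445],(400,489),interpolation=cv2.INTER_CUBIC)
b=cv2.resize(s["image"][220:350,220:370],(400,347),interpolation=cv2.INTER_CUBIC)
im=np.zeros((489,800,3),np.uint8);im[:,:400]=a;im[:347,400:]=b;cv2.imwrite("pics/ins.png",im)
E=np.array([[.997,.0776],[-.0776,.997]])
for n,C in(("t",c),("s",s)):
    P=pts(C);q=P[...,:2]*1000-[529.3,-152.6];q=q@E.T;z=P[...,2]*1000
    m=(abs(q[...,1])<30)&(q[...,0]>-100)&(q[...,0]<-30)&(z>35)&(z<65)
    A=q[m];Z=z[m];print(n,len(A),np.percentile(A,[1,99],0).round(1).tolist(),np.percentile(Z,[5,50,95]).round(1))
    for lo,hi in((-85,-70),(-70,-58)):
        w=(A[:,0]>lo)&(A[:,0]<hi)
        if w.sum()>5: print(lo,A[w,1].min().round(1),A[w,1].max().round(1),np.median(Z[w]).round(1))
    m=(z>78)&(z<83.5)&(q[...,0]>30)&(q[...,0]<70)&(abs(q[...,1]+30)<110);A=q[m];print(" reader y",A[:,1].min().round(1),A[:,1].max().round(1))
o=monitor.get_obs();print(o["eef_pos"],np.degrees(o["ee_rot"]),((o["eef_pos"][:2]*1000-[529.3,-152.6])@E.T))
```

```text
t 231 [[-89.0, -19.1], [-44.0, 19.7]] [54.  57.9 61.9]
-85 -9.5 20.0 58.2
-70 -20.0 19.7 58.0
 reader y -107.8 48.4
s 538 [[-97.0, -20.7], [-43.9, 19.3]] [51.4 56.7 58.4]
-85 -20.9 20.1 56.9
-70 -21.4 19.4 56.4
 reader y -109.1 49.0
[ 0.40813147 -0.16280046  0.05079229] [ 1.79945545e+02 -1.15592025e-01  4.45163425e+00] [-121.59657848   -0.76717938]
```

View pics/ins.png

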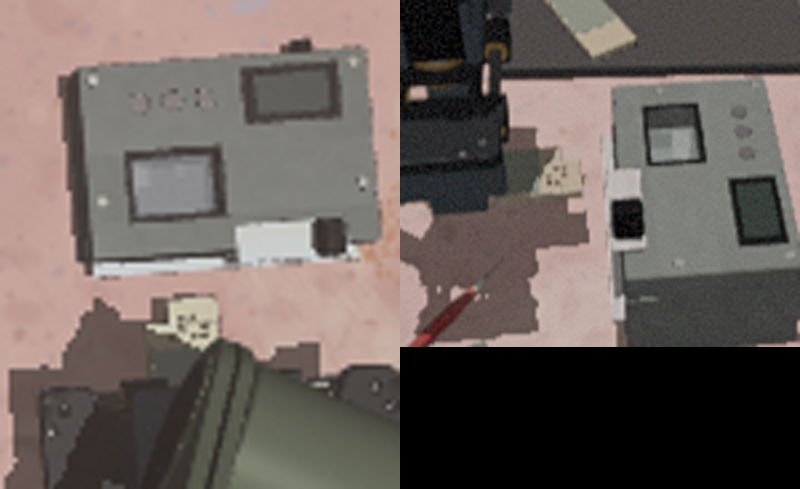

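The tile is in hand, coded end facing the reader, notch on the +y side at left-half pixel (160,325). It is centred within 1 mm and its end is at reader x≈−44. I'm advancing into the throat.

arm_command(rows=[[[0, 0, 0, 0.3, -0.02, 0.05, 30], [0, 0, 0, 0.3, 0, 0, 30], [0, 0, 0, 0.3, 0, 0, 30], [0, 0, 0, 0.3, 0, 0, 30], [0, 0, 0, 0, 0, 0, 30]]])

```text
time_s: 14.25
eef_pos: [0.4452, -0.1595, 0.0484]
ee_rot: [3.141, -0.002, 0.078]
ft_force: [-0.3, 0.0, -0.8]
grip_width: 0.0397
finger_force: 35.0
```

arm_command(rows=[[[0, 0, 0, 0.15, 0, 0, 30], [0, 0, 0, 0.15, 0, 0, 30], [0, 0, 0, 0.15, 0, 0, 30], [0, 0, 0, 0.1, 0, 0, 30], [0, 0, 0, 0, 0, 0, 30]]])

```text
time_s: 14.75
eef_pos: [0.4602, -0.1581, 0.0484]
ee_rot: [3.141, -0.0, 0.078]
ft_force: [0.6, -0.5, -0.1]
grip_width: 0.0395
finger_force: 35.0
```

arm_command(rows=[[[0, 0, 0, 0.12, 0, 0, 30], [0, 0, 0, 0.12, 0, 0, 30], [0, 0, 0, 0.12, 0, 0, 30], [0, 0, 0, 0, 0, 0, 30]]])

```text
time_s: 15.15
eef_pos: [0.4712, -0.1573, 0.0484]
ee_rot: [3.141, -0.001, 0.078]
ft_force: [0.7, 0.8, -1.2]
grip_width: 0.0396
finger_force: 35.0
```

arm_command(rows=[[[0, 0, 0, 0.1, 0, 0, 30], [0, 0, 0, 0.1, 0, 0, 30], [0, 0, 0, 0, 0, 0, 30]]])

```text
time_s: 15.45
eef_pos: [0.4756, -0.1566, 0.0481]
ee_rot: [-3.141, 0.002, 0.078]
ft_force: [-3.0, -0.4, 0.6]
grip_width: 0.0394
finger_force: 35.0
```

arm_command(rows=[[[0, 0, 0, 0.1, 0, 0, 30], [0, 0, 0, 0.1, 0, 0, 30], [0, 0, 0, 0, 0, 0, 30]]])

```text
time_s: 15.75
eef_pos: [0.4811, -0.1561, 0.048]
ee_rot: [-3.141, 0.003, 0.078]
ft_force: [-6.0, -0.2, 1.1]
grip_width: 0.0397
finger_force: 35.0
```

arm_command(rows=[[[0, 0, 0, 0.1, 0, 0, 30], [0, 0, 0, 0, 0, 0, 30], [0, 0, 0, 0, 0, 0, 30]]])

```text
time_s: 16.05
eef_pos: [0.4814, -0.1558, 0.0477]
ee_rot: [-3.14, 0.008, 0.077]
ft_force: [-11.6, -1.9, 3.9]
grip_width: 0.0397
finger_force: 35.0
```

arm_command(rows=[[[0, 0, 0, 0.05, 0, 0, 30], [0, 0, 0, 0, 0, 0, 30], [0, 0, 0, 0, 0, 0, 30], [0, 0, 0, 0, 0, 0, 30], [0, 0, 0, 0, 0, 0, 30]]])

```text
time_s: 16.55
eef_pos: [0.4815, -0.1556, 0.0474]
ee_rot: [-3.139, 0.011, 0.078]
ft_force: [-14.3, -2.8, 5.3]
grip_width: 0.0391
finger_force: 35.0
```

Run:
```python
from h import *
c=cam("top");s=cam("side")
a=cv2.resize(c["image"][175:285,355:445],(400,489),interpolation=cv2.INTER_CUBIC)
b=cv2.resize(s["image"][220:350,220:370],(400,347),interpolation=cv2.INTER_CUBIC)
im=np.zeros((489,800,3),np.uint8);im[:,:400]=a;im[:347,400:]=b;cv2.imwrite("pics/home.png",im)
o=monitor.get_obs();print(o["eef_pos"],o["ee_rot"],o["ft_force"],o["finger_force"],o["time_s"])
```

```text
[ 0.48150684 -0.15558336  0.04745635] [-3.13923514  0.01127108  0.07765958] [-13.50173791  -3.94916472   4.55198782] 35.01559138298035 16.65
```

View pics/home.png

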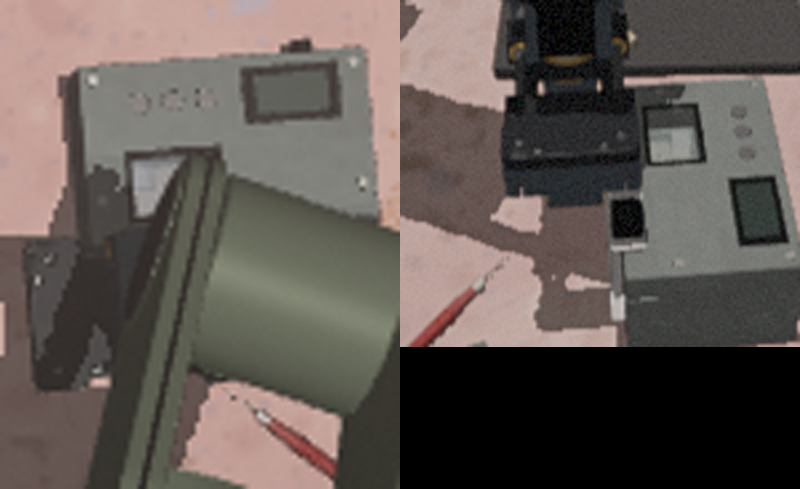

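The arm has stalled against the end wall at 14 N, at the expected depth. The gate is still open, with the fin at side-crop pixel (627,218).

```bash
python3 -c "
from workcell import bot
print(bot.close_job())"
```

```text
the job is handed in; nothing more can be done
None
```

I handed the job in at about 16.7 s: gate slid open to its stop, and the coded tile gripped at 35 N and held against the throat's end wall with about 14 N of push. The hand-in gave no verdict, and the gate may have slipped back under 1 mm on release.

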